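Hold the glass cell in the light tester

ROBOT

A 7-joint arm with a two-finger parallel gripper is mounted at the origin on the work surface. World frame = base frame: x ahead of the robot, y to its left, z up, the work surface at z = 0. Lengths are in m, angles in rad, forces in N, time in s.
With the tool pointing down it reaches from about 0.35 to 0.9 m from the base axis. Payload 7.2 kg.
Tool frame: the origin (TCP) lies where the fingers leave the gripper's body, on its centre line; the fingertips stand 73 mm ahead of it and the grasp point (between the pads) lies 54 mm ahead of it; z points along the fingers, y is the line along which they close (so a half turn about z gives the same grasp; the last joint's range is limited). The gripper opens to 85 mm and grips with 20 to 120 N. Pads are 22 mm wide; open, the fingers measure 114 mm over their backs; the gripper's body (76 mm by 85 mm) begins 54 mm behind the grasp point. The pads swing forward as they close: fully open they stand 13 mm farther back than shut.
Start: joints at [-1.295, 0.411, -0.013, 1.596, 0.006, 1.134, -0.082], TCP at [0.211, 0.588, 0.304] pointing down, gripper open.
Joint ranges: [-2.95, 2.95], [-0.29, 1.99], [-1.47, 1.44], [0.14, 2.54], [-1.03, 4.17], [0.13, 1.85], [-2.86, 2.86]. Speed limits (rad/s): [2.39, 2.39, 3.01, 3.01, 3.14, 3.14, 3.14].

INTERFACE

Orientations are given as a unit quaternion [x, y, z, w].
In Python, from cell import read_state, snapshot, get_calibration, close_job, spot_in, regions_of, mark_of gives the robot as it stands.
- The arm moves only by the tool apply_moves, never from a script. Its argument "commands" is a list of rows, each a list of 3 entries, a list of its own where there are three numbers: the finger opening in mm, from 0 to 85.4, then the shift along the world's x, y, z as a fraction of full scale, then the turn about the world's z as a fraction of full scale. A call has 1 to 12 rows; each row shifts and turns the commanded pose from where the row before left it; what a row does not reach is not made up. Full scale, the value 1, is 2 cm for a shift and 4 degrees for a turn. A row lasts 1/12 s, in which the tool goes at most 41.7 mm and 7.16 degrees, less where a joint would pass 70% of its speed; a pose out of reach is approached as far as the arm can. A call with a number of a shift or a turn outside -1 to 1 is refused whole. A call with a gripper value outside its range is refused whole. The fingers move at their own pace and stop on an object; "squeeze" is the grip in N (left out, the last holds). Time passes only in rows, so rows that do not move let the fingers close. It gives the time, the measured TCP pose, the force, the opening and the grip force at its end, in the units of the state.
- read_state(): the state, without advancing time (a new reading comes with each control period).
- snapshot(name): name is "side" or "top" or "wrist"; returns the picture (400x640x3 uint8, red, green, blue); there is no depth.
- get_calibration(name): a dict with "fov_y" (degrees; the focal length in pixels is half the picture's height over the tangent of half this angle, whatever the lens; pixels are square), "cx", "cy" (the principal point, pixels), "k1" (the pictures are not rectified: a ray, as slopes to the right and down, at radius r is drawn at 1 + k1 r^2 times it, then the intrinsics apply), "view" (4x4, takes a point from world to camera coordinates). Camera axes: x right, y up, looking along -z (the intrinsics and any distortion apply to the point x, -y, -z); pixel columns grow to the right and rows downward; lengths in m; the calibration is good to about 2 mm. A picture is of the moment at which its call begins: read the wrist's pose just before it. get_calibration takes no time and is no camera call; for the wrist camera it gives the pose at the moment of the call.
- close_job(): hands the job in; it is judged then, once.
Trained networks look in the newest picture that a camera, given by its name, has taken for a name from the list of things; names that differ only in an ending like _2 or _b are one class to them, and where a whole thing is asked for, a point or a joint stands for the part that bears it (a point fixed in the world has none). Each returns a list of dicts, best first, with "confidence" (0 to 1); they miss things now and then, are a little off and sometimes report something else, mostly with a low value. They report only what shows in the picture. A call takes as long as a camera call.
- spot_in(camera, label): "centre" ([x, y, z] in m, in world coordinates, good to about 4 mm: the middle of the surface that is visible of it).
- regions_of(camera, label): "mask" (400x640 bool, what is visible of it).
- mark_of(camera, label): "centre" ([x, y, z] in m, in world coordinates, good to about 4 mm: a listed point, or the origin of a listed thing).
The state is a dict: "time_s": time; "qpos": joint angles; "qvel": joint speeds; "joint_efforts": joint torques, N m; "position": TCP position; "ee_rot": TCP orientation; "ft_force": force on the tool from outside, world axes, zero at the start; "wrist_torque": the same for the moment, N m; "gripper_width": opening from 0.0 (shut) to 1.0 (fully open); "finger_force": force on a finger pad.
Only numpy, scipy, OpenCV 4.12 (cv2) and the standard library are available. Lean on these libraries where they do the work, as an engineer would, in place of code of your own. Each camera call takes 0.05 s, during which the arm holds its last target. There are 200 camera calls.

TASK

Clear the light tester's stand: lift the lidded canister off by its handle, keep it upright, and set it down gently, wholly on the round cork mat beside. Then take the glass cell out of its wooden block, fingers on its two frosted faces only, never on the clear windows, and hold it upright in the middle of the tester's light path, midway between lamp and receiver and clear of the stand, its windows squarely facing them. Finish while still holding it there, and leave everything else on the bench where it is.

Things in the scene. Friction and masses are not known exactly. Their poses are not given: they have to be found in the camera images.
- tester: Light tester, fixed: base plate 100 (x) x 310 (y) mm; grey lamp house at its +y end, 85 x 62 mm, top at 112 mm; black receiver house at its -y end, 75 x 50 mm, top at 99 mm. From each a dark tube, 36 mm wide, points to the other; tube ends 150 mm apart. Midway a round metal stand, diameter 88 mm, top at 25 mm. Origin: on the bench under the stand; y along the light path, receiver to lamp.
- beam (a point): The middle of the tester's light path: midway between the tube ends, 85 mm above the bench (60 mm above the stand's top). Axes as the tester's: y along the light path, z up, x level across it.
- canister: Lidded metal canister on the tester's stand, diameter 78 mm, 74 mm high to the lid, 0.3 to 0.5 kg. Above the lid a rigid handle: straight bar 66 mm long (along x), 10 mm thick (y), 10 mm high, on a thin post at each end; bar underside 112 mm, top 122 mm above the canister's underside (38 mm free under the bar). Origin: centre of the underside; z up.
- canister_handle (a point): Middle of the canister's handle bar, 117 mm above its underside. The bar runs along x.
- mat: Round cork mat fixed to the bench, 150 mm in diameter, 4 mm thick, left or right of the tester. Origin: centre of the underside, on the bench.
- block: Wooden block fixed to the bench, 80 (x) x 70 (y) x 34 mm high, on the other side of the tester from the mat. A pocket in its top, 45 x 35 mm and 14 mm deep, holds the cell. Origin: centre of the underside; z up.
- cell: Capped glass cell, 0.11 kg, 80 mm high with its smaller black cap, upright and loose in the block's pocket, its underside 20 mm above the bench, axes as the block's. Frosted (milky) faces: the two wider ones, towards +y and -y, 38 mm wide, 74 high, 30 apart outside. Clear windows: the narrower ends, +x and -x, 44 mm apart. Light is to pass along its x, either way round. Origin: centre of the underside.
- cell_middle (a point): Middle of the cell, 40 mm above its underside, at the height of the middle of its windows.
- window_a: The cell's clear window at its +x end: 23 mm wide (y), 68 mm high, standing 3 mm proud of the frosted plates' edges. Origin: middle of its lower edge, 5 mm above the cell's underside and 20 mm along x from its middle. Not to be touched by the fingers.
- window_b: The same at the -x end of the cell. Not to be touched by the fingers.
- tape: Bystander: yellow tape measure, 65 x 32 x 60 mm high, in front of the tester. Origin: centre of the underside.
- pencil_box: Bystander: flat blue box, 45 x 130 x 18 mm, in front of the tester. Origin: centre of the underside.
- vial: Bystander: round stoppered glass vial, 24 mm in diameter, 70 mm high, close in front of the tester. Origin: centre of the underside.
- jar: Bystander: jar with lid, 60 mm in diameter, 80 mm high, far left. Origin: centre of the underside.
- notebook: Bystander: ring-bound notebook, 154 x 109 x 16 mm, far left. Origin: centre of the underside.
- ruler: Bystander: steel rule, 30 x 200 x 4 mm, far right, beside the grinder. Origin: centre of the underside.

How it is judged:
By the outcome, as a careful person would: the job done as asked, in the order asked, and still so for the second after the job is handed in, while the arm keeps its last pose, push and grip.
It also fails if it takes over 59 s, if anything falls off the work surface, if the arm or the gripper's body presses on something with over 40 N, if the wrist force passes 120 N, or if a joint passes its speed limit or range.

## Working session

There is one attempt and no reset: what is moved stays moved. The work goes in short steps, Python scripts to look and compute and a tool call to move; the robot and the scene stay as the last step left them, time stands still between calls to the robot, and variables do not carry over. Pictures are saved under pics/ and viewed, at most 13 in all, crops included, and the job is handed in when it is done.

Besides the shell and the picture viewer there is one more tool, called after ">>>" as a command line: name --argument value ..., lists and objects as JSON in quotes. apply_moves: Moves the arm, as the interface text tells. Shift numbers are shares of 2 cm and turn numbers shares of 4 degrees, none past 1 either way. Its arguments: {"type":"object","properties":{"commands":{"type":"array"},"squeeze":{"type":"number"}},"required":["commands"]}

```bash
mkdir -p pics
cat > h.py <<'E'
import numpy as np, cv2
from cell import *
from scipy.spatial.transform import Rotation as R
def snap(n,f): im=snapshot(n); cv2.imwrite('pics/'+f,im[:,:,::-1]); return im
def proj(n,P):
    c=get_calibration(n); V=np.array(c['view']); p=V[:3,:3]@np.array(P)+V[:3,3]
    s=np.array([p[0],-p[1]])/-p[2]; s=s*(1+c['k1']*(s@s)); f=200/np.tan(np.radians(c['fov_y']/2))
    return s*f+[c['cx'],c['cy']]
def unproj(n,uv,z):
    c=get_calibration(n); V=np.array(c['view']); f=200/np.tan(np.radians(c['fov_y']/2))
    d=(np.array(uv,float)-[c['cx'],c['cy']])/f; s=d.copy()
    for _ in range(20): s=d/(1+c['k1']*(s@s))
    r=V[:3,:3].T@np.array([s[0],-s[1],-1]); o=-V[:3,:3].T@V[:3,3]
    return o+r*(z-o[2])/r[2]
E
python3 - <<'E'
from h import *
s=read_state(); print(s['time_s'],s['position'],R.from_quat(s['ee_rot']).as_matrix().round(3))
a=snap('top','top1.png')
for n in ['tester','beam','canister','canister_handle','mat','block','cell','cell_middle','vial','tape','pencil_box']:
    r=mark_of('top',n); print(n,[(np.round(x['centre'],3),round(x['confidence'],2)) for x in r[:2]])
b=snap('side','side1.png')
for n in ['tester','beam','canister','canister_handle','mat','block','cell','cell_middle']:
    r=mark_of('side',n); print(n,[(np.round(x['centre'],3),round(x['confidence'],2)) for x in r[:2]])
for n in ['top','side']: 
    V=np.array(get_calibration(n)['view']); print((-V[:3,:3].T@V[:3,3]).round(3))
E
```

```text
0.0 [0.210544   0.58805419 0.30306375] [[-0.942  0.337 -0.   ]
 [ 0.337  0.942 -0.002]
 [-0.    -0.002 -1.   ]]
tester [(array([ 0.627,  0.017, -0.002]), 0.89)]
beam [(array([0.624, 0.012, 0.086]), 0.8)]
canister [(array([0.628, 0.018, 0.029]), 0.59)]
canister_handle [(array([0.493, 0.297, 0.   ]), 0.7), (array([ 0.625,  0.016, -0.001]), 0.68)]
mat [(array([ 0.492,  0.298, -0.   ]), 0.85)]
block [(array([ 0.466, -0.291,  0.001]), 0.61)]
cell [(array([ 0.459, -0.286,  0.022]), 0.5)]
cell_middle [(array([ 0.463, -0.29 ,  0.062]), 0.5), (array([ 0.46 , -0.287,  0.019]), 0.48)]
vial [(array([0.622, 0.014, 0.083]), 0.71), (array([0.474, 0.003, 0.   ]), 0.4)]
tape [(array([ 0.415, -0.093, -0.006]), 0.64)]
pencil_box [(array([0.417, 0.093, 0.001]), 0.88)]
tester [(array([0.626, 0.018, 0.001]), 0.72), (array([0.487, 0.298, 0.002]), 0.33)]
beam [(array([0.62 , 0.012, 0.081]), 0.89), (array([ 0.46 , -0.289,  0.021]), 0.48)]
canister [(array([0.622, 0.013, 0.024]), 0.82)]
canister_handle [(array([0.625, 0.015, 0.141]), 0.92)]
mat [(array([ 0.487,  0.297, -0.004]), 0.93)]
block [(array([ 0.464, -0.29 ,  0.002]), 0.66)]
cell [(array([ 0.445, -0.298,  0.025]), 0.22)]
cell_middle [(array([ 0.466, -0.288,  0.059]), 0.65)]
[3.120e-01 1.000e-03 1.743e+00]
[ 0.398 -0.817  1.115]
```

View pics/top1.png

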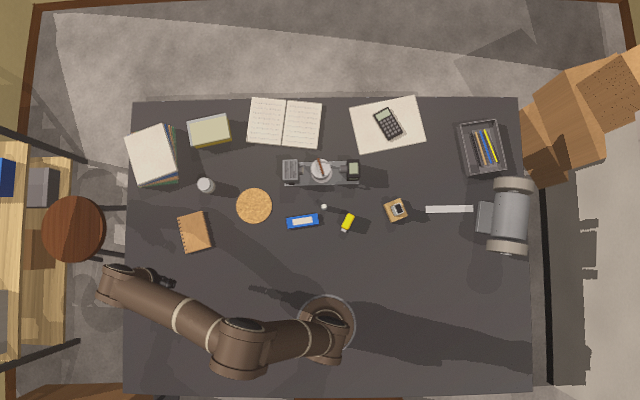

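View pics/side1.png

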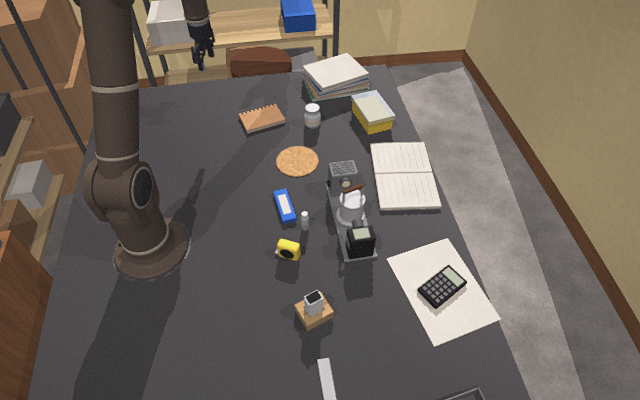

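The top view shows the tester near (320,170) and the mat at (254,206). The block and cell are at (396,210), with the block visibly yawed, and the handle bar runs from (318,160) to (323,178). The side view agrees, so I'm moving over the canister.

>>> apply_moves --commands '[[85,[0.69,-0.95,0],0.17],[85,[0.69,-0.95,0],0.17],[85,[0.69,-0.95,0],0.17],[85,[0.69,-0.95,0],0.17],[85,[0.69,-0.95,0],0.17],[85,[0.69,-0.95,0],0.17],[85,[0.69,-0.95,0],0.17],[85,[0.69,-0.95,0],0.17],[85,[0.69,-0.95,0],0.17],[85,[0.69,-0.95,0],0.17],[85,[0.69,-0.95,0],0.17],[85,[0.69,-0.95,0],0.17]]'

```text
time_s: 2.05
position: [0.3768, 0.3594, 0.3041]
ee_rot: [0.1, 0.995, 0.0, 0.0]
ft_force: [1.3, 0.0, -1.1]
gripper_width: 0.995
finger_force: 0.0
```

>>> apply_moves --commands '[[85,[0.69,-0.95,0],0.17],[85,[0.69,-0.95,0],0.17],[85,[0.69,-0.95,0],0.17],[85,[0.69,-0.95,0],0.17],[85,[0.69,-0.95,0],0.17],[85,[0.69,-0.95,0],0.17],[85,[0.69,-0.95,0],0.17],[85,[0.69,-0.95,0],0.17],[85,[0.69,-0.95,0],0.17],[85,[0.69,-0.95,0],0.17],[85,[0.69,-0.95,0],0.17],[85,[0.69,-0.95,0],0.17]]'

```text
time_s: 3.05
position: [0.5425, 0.1315, 0.304]
ee_rot: [0.029, 1.0, 0.0, 0.0]
ft_force: [0.1, 0.3, 0.6]
gripper_width: 0.994
finger_force: 0.0
```

>>> apply_moves --commands '[[85,[0.69,-0.95,0.5],0.17],[85,[0.69,-0.95,0.5],0.17],[85,[0.69,-0.95,0.5],0.17],[85,[0,0,0.5],0],[85,[0,0,0],0]]'

```text
time_s: 3.47
position: [0.5844, 0.074, 0.3458]
ee_rot: [0.013, 1.0, 0.0, 0.001]
ft_force: [-0.5, 0.1, 0.1]
gripper_width: 0.995
finger_force: 0.0
```

Run:
```python
from h import *
s=read_state(); print(s['time_s'],s['position'],R.from_quat(s['ee_rot']).as_euler('xyz',degrees=True))
a=snap('wrist','w1.png'); V=np.array(get_calibration('wrist')['view']); print((-V[:3,:3].T@V[:3,3]).round(3),V[:3,:3].round(2))
for n in ['tester','beam','canister','canister_handle']:
    r=mark_of('wrist',n); print(n,[(np.round(x['centre'],3),round(x['confidence'],2)) for x in r[:2]])
```

```text
3.4667 [0.58442572 0.07404586 0.34578417] [1.79976328e+02 1.70224957e-01 1.78486762e+02]
[0.503 0.078 0.414] [[ 0.02  1.    0.  ]
 [-0.95  0.02 -0.31]
 [-0.31  0.01  0.95]]
tester []
beam [(array([ 0.479, -0.001,  0.002]), 0.42), (array([ 0.463, -0.293,  0.022]), 0.34)]
canister [(array([0.625, 0.014, 0.025]), 0.72)]
canister_handle [(array([ 0.572,  0.488, -0.   ]), 0.59), (array([0.624, 0.015, 0.139]), 0.57)]
```

View pics/w1.png

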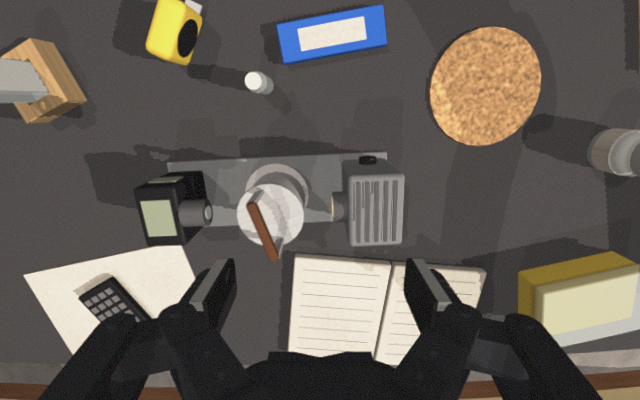

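The wrist view (right = +y, up = −x) shows the brown bar from (252,205) to (277,260) and the tester's near edge from (168,163) to (386,153). I'll compute both yaws from it.

Run:
```python
from h import *
im=cv2.imread('pics/w1.png'); g=im.astype(int)
m=((g[:,:,2]-g[:,:,0])>35); m[:190]=0; m[275:]=0; m[:,:235]=0; m[:,295:]=0
m=cv2.morphologyEx(m.astype(np.uint8),cv2.MORPH_OPEN,np.ones((3,3)))
ct=max(cv2.findContours(m,0,2)[0],key=cv2.contourArea); print(cv2.boundingRect(ct), cv2.contourArea(ct))
# undistorted top-plane
W=np.array([unproj('wrist',p[0],.145)[:2] for p in ct],np.float32)
print(cv2.minAreaRect(W*1000), cv2.fitLine(W,2,0,.01,.01).ravel())
a,b=[unproj('wrist',p,.01)[:2] for p in [(168,163),(386,153)]]; d=b-a; print('tester yaw',np.degrees(np.arctan2(-d[0],d[1])),(a+b)/2)
snapshot('top')
for n in ['tester','block','mat','canister_handle','canister']:
    for r in regions_of('top',n)[:1]:
        k=r['mask'].astype(np.uint8); c=max(cv2.findContours(k,0,2)[0],key=cv2.contourArea)
        W=np.array([unproj('top',p[0],.03)[:2] for p in c],np.float32); print(n,r['confidence'],cv2.minAreaRect(W*1000))
```

```text
(247, 203, 31, 58) 539.0
((619.27001953125, 20.29340171813965), (64.29087829589844, 10.65304183959961), 17.499910354614258) [0.9570122  0.2900478  0.61730427 0.01956604]
tester yaw 1.3070480742027428 [0.56772454 0.01733319]
tester 0.81 ((625.6990356445312, -61.73217010498047), (165.06626892089844, 108.68324279785156), 89.4658432006836)
block 0.49 ((461.94110107421875, -286.58551025390625), (82.46553039550781, 80.9326400756836), 22.883304595947266)
mat 0.59 ((486.14154052734375, 290.61846923828125), (144.9158477783203, 144.26060485839844), 89.66332244873047)
canister 0.73 ((634.6572265625, 2.2378692626953125), (53.63418960571289, 83.86906433105469), 89.60355377197266)
```

>>> apply_moves --commands '[[60,[0.38,-0.57,-0.9],0.9],[60,[0.38,-0.57,-0.9],0.9],[60,[0.38,-0.57,-0.9],0.9],[60,[0.38,-0.57,-0.9],0.9],[60,[0.38,-0.57,-0.7],1.0],[60,[0,0,0],0],[60,[0,0,0],0]]'

```text
time_s: 4.6
position: [0.621, 0.0178, 0.2571]
ee_rot: [-0.147, 0.989, 0.0, -0.001]
ft_force: [0.2, 1.0, 1.0]
gripper_width: 0.702
finger_force: 0.0
```

Run:
```python
from h import *
s=read_state(); print(s['time_s'],s['position'],R.from_quat(s['ee_rot']).as_euler('xyz',degrees=True),s['gripper_width'])
a=snap('wrist','w2.png'); p=s['position']
print(proj('wrist',[.622,.017,.147]))
for n in ['canister','canister_handle']:
    r=mark_of('wrist',n); print(n,[(np.round(x['centre'],3),round(x['confidence'],2)) for x in r[:2]])
```

```text
4.6 [0.62099388 0.01775166 0.2571111 ] [ 1.79983173e+02 -1.10388026e-01 -1.63115473e+02] 0.7015548352541868
[316.35664721 233.43300454]
canister [(array([0.626, 0.016, 0.026]), 0.66), (array([0.416, 0.09 , 0.   ]), 0.58)]
canister_handle [(array([0.622, 0.012, 0.141]), 0.6)]
```

View pics/w2.png

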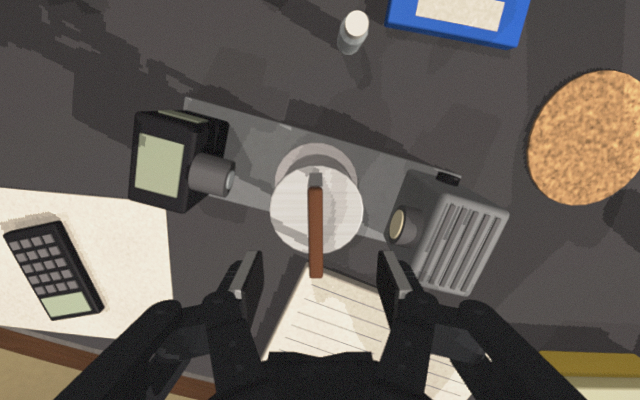

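The bar is vertical in the picture (columns 309–323, rows 187–277) and centred between the fingers. Its middle falls within 1–2 px of the prediction, so I'm descending and gripping.

>>> apply_moves --commands '[[60,[0.05,-0.05,-0.7],0],[60,[0,0,-0.7],0],[60,[0,0,-0.7],0],[60,[0,0,-0.6],0],[60,[0,0,-0.35],0],[0,[0,0,0],0],[0,[0,0,0],0],[0,[0,0,0],0],[0,[0,0,0],0],[0,[0,0,0],0],[0,[0,0,0],0],[0,[0,0,0],0]]' --squeeze 60

```text
time_s: 5.75
position: [0.6229, 0.0169, 0.1978]
ee_rot: [-0.148, 0.989, -0.0, 0.001]
ft_force: [-0.1, -2.7, 5.3]
gripper_width: 0.104
finger_force: 59.1
```

>>> apply_moves --commands '[[0,[0,0,0],0],[0,[0,0,0],0],[0,[0,0,0],0],[0,[0,0,0],0]]'

```text
time_s: 6.08
position: [0.6229, 0.0169, 0.1978]
ee_rot: [-0.148, 0.989, -0.0, 0.001]
ft_force: [0.6, -2.9, 5.3]
gripper_width: 0.104
finger_force: 59.3
```

>>> apply_moves --commands '[[0,[0,0,0.2],0],[0,[0,0,0.4],0],[0,[0,0,0.6],0],[0,[0,0,0.8],0],[0,[0,0,0.8],0],[0,[0,0,0.8],0],[0,[0,0,0.8],0],[0,[0,0,0.8],0],[0,[0,0,0.6],0],[0,[0,0,0.4],0],[0,[0,0,0.2],0],[0,[0,0,0],0]]'

```text
time_s: 7.08
position: [0.6224, 0.0175, 0.3257]
ee_rot: [-0.148, 0.989, 0.0, 0.001]
ft_force: [-0.1, -0.8, -3.8]
gripper_width: 0.103
finger_force: 58.7
```

>>> apply_moves --commands '[[0,[-0.1,0.2,0],0],[0,[-0.2,0.4,0],0],[0,[-0.3,0.6,0],0],[0,[-0.385,0.8,0],0],[0,[-0.385,0.8,0],0],[0,[-0.385,0.8,0],0],[0,[-0.385,0.8,0],0],[0,[-0.385,0.8,0],0],[0,[-0.385,0.8,0],0],[0,[-0.385,0.8,0],0],[0,[-0.385,0.8,0],0],[0,[-0.385,0.8,0],0]]'

```text
time_s: 8.08
position: [0.5393, 0.1875, 0.3243]
ee_rot: [-0.149, 0.989, 0.0, -0.001]
ft_force: [-0.0, -0.6, -3.1]
gripper_width: 0.1
finger_force: 58.6
```

>>> apply_moves --commands '[[0,[-0.385,0.8,0],0],[0,[-0.385,0.8,0],0],[0,[-0.385,0.8,0],0],[0,[-0.385,0.8,0],0],[0,[-0.36,0.75,0],0],[0,[-0.29,0.6,0],0],[0,[-0.24,0.5,0],0],[0,[-0.14,0.3,0],0],[0,[-0.1,0.2,0],0],[0,[0,0,-0.4],0],[0,[0,0,-0.6],0],[0,[0,0,-0.6],0]]'

```text
time_s: 9.08
position: [0.488, 0.2956, 0.2922]
ee_rot: [-0.148, 0.989, -0.0, 0.0]
ft_force: [-0.4, -0.5, -3.8]
gripper_width: 0.102
finger_force: 58.6
```

>>> apply_moves --commands '[[0,[0,0,-0.6],0],[0,[0,0,-0.6],0],[0,[0,0,-0.6],0],[0,[0,0,-0.6],0],[0,[0,0,-0.5],0],[0,[0,0,-0.3],0],[0,[0,0,0],0],[0,[0,0,0],0]]'

```text
time_s: 9.75
position: [0.4877, 0.2961, 0.2288]
ee_rot: [-0.148, 0.989, -0.0, -0.0]
ft_force: [0.0, 0.7, -2.0]
gripper_width: 0.105
finger_force: 58.6
```

Run:
```python
from h import *
s=read_state(); print(s['time_s'],s['position'],R.from_quat(s['ee_rot']).as_euler('xyz',degrees=True),s['ft_force'],s['gripper_width'])
a=snap('wrist','w3.png')
for n in ['mat','canister']:
    r=mark_of('wrist',n); print(n,[(np.round(x['centre'],3),round(x['confidence'],2)) for x in r[:2]])
b=snap('side','s3.png')
for n in ['mat','canister']:
    r=mark_of('side',n); print(n,[(np.round(x['centre'],3),round(x['confidence'],2)) for x in r[:2]])
cv2.imwrite('pics/c3.png',np.hstack([a[:,:,::-1][:, 60:460],cv2.resize(b[60:260,200:400,::-1],(400,400))]))
```

```text
9.75 [0.48773244 0.29611912 0.22875569] [-1.79985245e+02 -2.14076884e-02 -1.62964414e+02] [ 0.01866561  0.70583403 -1.95436564] 0.10507610826137187
mat []
canister [(array([0.491, 0.295, 0.057]), 0.74)]
mat [(array([ 0.488,  0.297, -0.004]), 0.65), (array([ 0.463, -0.517,  0.001]), 0.42)]
canister [(array([0.488, 0.292, 0.06 ]), 0.9)]
```

View pics/c3.png

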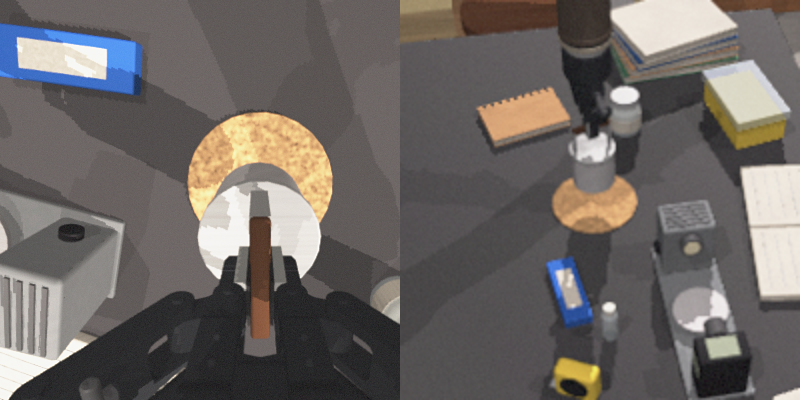

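The canister hangs upright over the mat, with its base inside the cork circle in both views (mat around (260,165) in the left crop and (595,205) in the right). I'm lowering it, slowly at the end.

>>> apply_moves --commands '[[0,[0,0,-0.4],0],[0,[0,0,-0.5],0],[0,[0,0,-0.5],0],[0,[0,0,-0.4],0],[0,[0,0,-0.25],0],[0,[0,0,-0.15],0],[0,[0,0,-0.1],0],[0,[0,0,-0.1],0],[0,[0,0,-0.05],0],[0,[0,0,0],0]]'

```text
time_s: 10.88
position: [0.4876, 0.2965, 0.1799]
ee_rot: [-0.148, 0.989, 0.0, 0.0]
ft_force: [-0.4, -0.3, -2.1]
gripper_width: 0.102
finger_force: 58.6
```

>>> apply_moves --commands '[[0,[0,0,-0.05],0],[0,[0,0,-0.05],0],[0,[0,0,-0.05],0],[0,[0,0,0],0]]'

```text
time_s: 11.22
position: [0.4876, 0.2964, 0.1768]
ee_rot: [-0.148, 0.989, 0.0, -0.0]
ft_force: [0.1, -0.9, -3.5]
gripper_width: 0.101
finger_force: 58.6
```

>>> apply_moves --commands '[[0,[0,0,-0.05],0],[0,[0,0,-0.05],0],[0,[0,0,0],0]]'

```text
time_s: 11.47
position: [0.4883, 0.2962, 0.1767]
ee_rot: [-0.148, 0.989, 0.0, 0.001]
ft_force: [-2.4, -2.7, 10.9]
gripper_width: 0.101
finger_force: 60.6
```

>>> apply_moves --commands '[[0,[0,0,0.05],0],[15,[0,0,0],0],[25,[0,0,0],0],[45,[0,0,0],0],[45,[0,0,0],0],[45,[0,0,0],0],[45,[0,0,0],0]]'

```text
time_s: 12.05
position: [0.4876, 0.2965, 0.1758]
ee_rot: [-0.148, 0.989, 0.0, -0.0]
ft_force: [-0.2, -0.2, 0.5]
gripper_width: 0.523
finger_force: 0.0
```

>>> apply_moves --commands '[[45,[0,0,0.3],0],[45,[0,0,0.6],0],[45,[0,0,0.9],0],[60,[0,0,0.9],0],[60,[0,0,1],0],[60,[0,0,1],0],[60,[0,0,1],0],[60,[0,-1,1],0],[60,[0,-1,0],0],[60,[0,-1,0],0],[60,[0,-1,0],0],[60,[0,-1,0],0]]'

```text
time_s: 13.05
position: [0.4875, 0.1955, 0.3114]
ee_rot: [-0.148, 0.989, 0.0, 0.001]
ft_force: [0.9, -0.3, 0.3]
gripper_width: 0.704
finger_force: 0.0
```

Run:
```python
from h import *
s=read_state(); print(s['time_s'],s['position'],R.from_quat(s['ee_rot']).as_euler('xyz',degrees=True),s['ft_force'],s['gripper_width'],s['qpos'])
snap('side','s4.png')
for n in ['mat','canister','canister_handle']:
    r=mark_of('side',n); print(n,[(np.round(x['centre'],3),round(x['confidence'],2)) for x in r[:2]])
```

```text
13.05 [0.48754446 0.19548828 0.31141733] [ 1.79976266e+02  9.47876048e-02 -1.62934607e+02] [ 0.89342063 -0.33647549  0.29248169] 0.7039077848879506 [-0.55941169  0.23161065  0.10269546  1.83442935 -0.02691594  1.0751817
  1.42196677]
mat [(array([0.485, 0.297, 0.004]), 0.87), (array([0.625, 0.01 , 0.082]), 0.6)]
canister [(array([0.488, 0.293, 0.006]), 0.94)]
canister_handle [(array([0.49 , 0.294, 0.121]), 0.74), (array([0.485, 0.293, 0.002]), 0.26)]
```

The canister is standing on the mat (side estimate (0.488, 0.293, 0.006)). Next is the cell.

>>> apply_moves --commands '[[85,[-0.05,-0.95,0],0],[85,[-0.05,-0.95,0],0],[85,[-0.05,-0.95,0],0],[85,[-0.05,-0.95,0],0],[85,[-0.05,-0.95,0],0],[85,[-0.05,-0.95,0],0],[85,[-0.05,-0.95,0],0],[85,[-0.05,-0.95,0],0],[85,[-0.05,-0.95,0],0],[85,[-0.05,-0.95,0],0],[85,[-0.05,-0.95,0],0],[85,[-0.05,-0.95,0],0]]'

```text
time_s: 14.25
position: [0.4759, -0.0312, 0.3104]
ee_rot: [-0.149, 0.989, 0.0, 0.0]
ft_force: [0.3, 0.3, 1.1]
gripper_width: 0.998
finger_force: 0.0
```

>>> apply_moves --commands '[[85,[-0.05,-0.95,0],0.2],[85,[-0.05,-0.95,0],0.2],[85,[-0.05,-0.95,0],0.2],[85,[-0.05,-0.95,-0.2],0.2],[85,[-0.05,-0.95,-0.2],0.2],[85,[-0.05,-0.95,-0.2],0.2],[85,[-0.05,-0.95,-0.2],0.2],[85,[-0.05,-0.95,-0.2],0.1],[85,[-0.05,-0.95,-0.2],0],[85,[-0.05,-0.95,0],0],[85,[-0.05,-0.95,0],0],[85,[-0.05,-0.6,0],0]]'

```text
time_s: 15.25
position: [0.4643, -0.2535, 0.2863]
ee_rot: [-0.2, 0.98, -0.0, 0.0]
ft_force: [-0.5, -0.7, -0.6]
gripper_width: 0.997
finger_force: 0.0
```

>>> apply_moves --commands '[[85,[0,-0.8,0],0],[85,[0,-0.8,0],0],[85,[0,-0.4,0],0],[85,[0,0,0],0]]'

```text
time_s: 15.58
position: [0.464, -0.2936, 0.2862]
ee_rot: [-0.199, 0.98, -0.0, 0.0]
ft_force: [-0.3, -0.1, 0.7]
gripper_width: 0.995
finger_force: 0.0
```

Run:
```python
from h import *
s=read_state(); print(s['time_s'],s['position'],R.from_quat(s['ee_rot']).as_euler('xyz',degrees=True),s['qpos'])
a=snap('wrist','w5.png')
for n in ['block','cell','cell_middle','window_a','window_b']:
    r=mark_of('wrist',n); print(n,[(np.round(x['centre'],3),round(x['confidence'],2)) for x in r[:2]])
```

```text
15.5833 [ 0.46396106 -0.29363619  0.28616055] [-1.79949037e+02 -9.24850150e-04 -1.57001960e+02] [ 0.15166844  0.30750909  0.40666434  1.82654117 -0.13908521  1.0347978
  2.58464011]
block []
cell [(array([ 0.464, -0.293,  0.019]), 0.57), (array([ 0.479, -0.   ,  0.003]), 0.33)]
cell_middle [(array([ 0.465, -0.291,  0.06 ]), 0.65)]
window_a [(array([ 0.443, -0.296,  0.024]), 0.79), (array([0.623, 0.011, 0.081]), 0.72)]
window_b [(array([ 0.443, -0.296,  0.024]), 0.79), (array([0.623, 0.011, 0.081]), 0.72)]
```

View pics/w5.png

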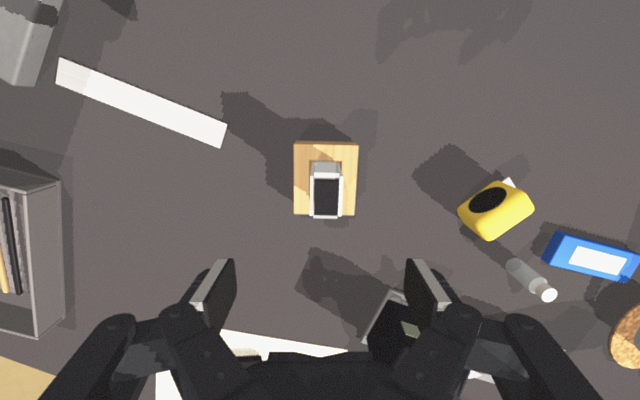

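The block (columns 293–358, rows 142–217) is almost square to the picture. The cell's clear end faces the camera at (325,170) and its frosted sides face the fingers. Next I'll fit the yaw and centre.

Run:
```python
from h import *
im=cv2.imread('pics/w5.png'); g=im.astype(int); hsv=cv2.cvtColor(im,cv2.COLOR_BGR2HSV)
m=np.zeros(im.shape[:2],np.uint8); m[135:225,285:365]=((hsv[135:225,285:365,1]>70)&(hsv[135:225,285:365,2]>110)).astype(np.uint8)
m=cv2.morphologyEx(m,cv2.MORPH_OPEN,np.ones((3,3)))
print(cv2.boundingRect(m))
# left/right edge per row
rows=range(165,208,2); L=[];Rr=[]
for r in rows:
    c=np.where(m[r])[0]; L.append(unproj('wrist',(c[0]-.5,r),.034)[:2]); Rr.append(unproj('wrist',(c[-1]+.5,r),.034)[:2])
for E_ in (L,Rr):
    v=cv2.fitLine(np.array(E_,np.float32),cv2.DIST_HUBER,0,.001,.001).ravel(); print('edge yaw',np.degrees(np.arctan2(v[1],v[0])),v[2:])
print('block-mid',(np.mean(L,0)+np.mean(Rr,0))/2, np.linalg.norm(np.mean(L,0)-np.mean(Rr,0)))
# cap: dark pixels, z=.100
d=np.zeros_like(m); d[170:222,305:348]=(g[170:222,305:348].max(2)<60).astype(np.uint8)
ct=max(cv2.findContours(d,0,2)[0],key=cv2.contourArea); print(cv2.boundingRect(ct))
W=np.array([unproj('wrist',p[0],.1)[:2] for p in ct],np.float32); print('cap',cv2.minAreaRect(W*1000))
print(proj('wrist',[.464,-.292,.1]))
big=cv2.resize(im[125:235,265:385],None,fx=5,fy=5,interpolation=cv2.INTER_CUBIC); cv2.imwrite('pics/c5.png',big)
```

```text
(293, 141, 66, 75)
edge yaw 21.547138 [ 0.4803588 -0.3171041]
edge yaw 21.941433 [ 0.45263842 -0.25101542]
block-mid [ 0.46673694 -0.28396596] 0.07167998421509435
(315, 180, 23, 4)
cap ((446.46942138671875, -292.36126708984375), (2.740201950073242, 19.52919578552246), 23.168855667114258)
[318.63216359 198.97915236]
```

View pics/c5.png

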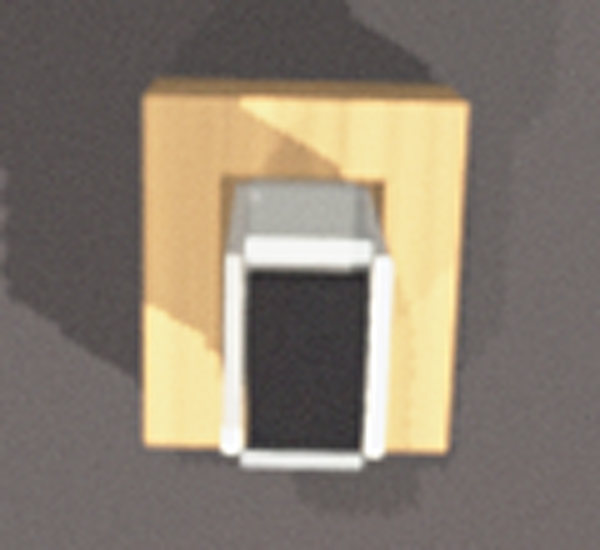

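Run:
```python
from h import *
P=[unproj('wrist',(265+a/5-.4,125+b/5-.4),.094)[:2] for a,b in [(225,255),(222,453),(391,256),(383,456)]]
P=np.array(P); print(P.round(4),P.mean(0)); 
for a,b in [(0,1),(2,3),(0,2),(1,3)]: d=P[b]-P[a]; print(np.degrees(np.arctan2(d[1],d[0])),np.linalg.norm(d))
# pose of block top corners too
Q=np.array([unproj('wrist',(265+a/5-.4,125+b/5-.4),.034)[:2] for a,b in [(143,95),(143,445),(468,101),(450,453)]]); print(Q.round(4),Q.mean(0))
for a,b in [(0,1),(2,3),(0,2),(1,3)]: d=Q[b]-Q[a]; print(np.degrees(np.arctan2(d[1],d[0])),np.linalg.norm(d))
```

```text
[[ 0.4486 -0.3075]
 [ 0.4841 -0.2933]
 [ 0.437  -0.2798]
 [ 0.4727 -0.2652]] [ 0.46057502 -0.2864421 ]
21.714284284932916 0.0381648573798019
22.31980886450326 0.038587404688224074
112.81851039096101 0.02998079176622214
112.01105307034858 0.03038343114504677
[[ 0.4365 -0.3336]
 [ 0.5111 -0.3041]
 [ 0.4102 -0.2689]
 [ 0.4849 -0.2379]] [ 0.46066337 -0.28612715]
21.59866610962841 0.08015447282111383
22.497816066106342 0.08086949765337756
112.13740462397807 0.06992963555594889
111.56040348406285 0.0711956033716116
```

>>> apply_moves --commands '[[60,[-0.08,0.25,-0.8],-0.22],[60,[0,0,-0.9],0],[60,[0,0,-0.9],0],[60,[0,0,-0.9],0],[60,[0,0,-0.7],0],[60,[0,0,0],0],[60,[0,0,0],0]]'

```text
time_s: 16.47
position: [0.4619, -0.287, 0.2017]
ee_rot: [-0.193, 0.981, 0.0, -0.001]
ft_force: [0.2, -0.6, 0.3]
gripper_width: 0.704
finger_force: 0.0
```

Run:
```python
from h import *
s=read_state(); print(s['time_s'],s['position'],R.from_quat(s['ee_rot']).as_euler('xyz',degrees=True),s['gripper_width'])
a=snap('wrist','w6.png')
for n in ['cell','cell_middle']:
    r=mark_of('wrist',n); print(n,[(np.round(x['centre'],3),round(x['confidence'],2)) for x in r[:2]])
p=s['position']; print('axis pts',[proj('wrist',[p[0],p[1],z]).round(1) for z in (.094,.127,.145)])
```

```text
16.4667 [ 0.46187058 -0.28700441  0.20167252] [ 1.79936068e+02 -5.49887771e-02 -1.57786957e+02] 0.7042010167069708
cell [(array([ 0.462, -0.292,  0.022]), 0.98)]
cell_middle [(array([ 0.463, -0.29 ,  0.06 ]), 0.74)]
axis pts [array([320.8, 233.6]), array([321. , 258.2]), array([321.1, 276.1])]
```

View pics/w6.png

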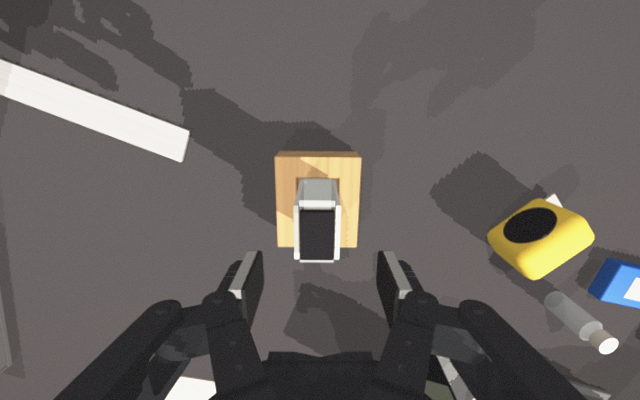

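The cell's plates span columns 294–341 (centre 317.5, rows 206–262) against a finger midline at 320.8. So the cell sits about 2 mm to the −tool-y side; I'll correct for that, then descend and grip.

>>> apply_moves --commands '[[60,[0.04,-0.09,-0.6],0],[60,[0,0,-0.8],0],[60,[0,0,-0.8],0],[60,[0,0,-0.8],0],[60,[0,0,-0.6],0],[60,[0,0,-0.3],0],[60,[0,0,0],0],[45,[0,0,0],0],[38,[0,0,0],0],[36,[0,0,0],0],[34,[0,0,0],0],[32,[0,0,0],0]]' --squeeze 40

```text
time_s: 17.62
position: [0.4631, -0.2895, 0.1245]
ee_rot: [-0.192, 0.981, -0.0, 0.0]
ft_force: [0.5, -0.6, 0.3]
gripper_width: 0.376
finger_force: 0.0
```

>>> apply_moves --commands '[[30,[0,0,0],0],[28,[0,0,0],0],[20,[0,0,0],0],[10,[0,0,0],0],[10,[0,0,0],0],[10,[0,0,0],0],[10,[0,0,0],0]]'

```text
time_s: 18.2
position: [0.463, -0.2893, 0.1243]
ee_rot: [-0.192, 0.981, 0.0, 0.0]
ft_force: [-1.1, 1.1, 6.3]
gripper_width: 0.351
finger_force: 40.0
```

Run:
```python
from h import *
s=read_state(); print(s['time_s'],s['position'],R.from_quat(s['ee_rot']).as_euler('xyz',degrees=True),s['gripper_width'],s['ft_force'],s['finger_force'])
a=snap('wrist','w7.png'); cv2.imwrite('pics/c7.png',cv2.resize(a[140:340,200:440,::-1],None,fx=3,fy=3))
```

```text
18.2 [ 0.46297424 -0.28930615  0.12431264] [-1.79997298e+02  3.02893927e-02 -1.57812081e+02] 0.35092162621867 [-1.13840191  1.14479802  6.28427911] 40.01931130886078
```

View pics/c7.png

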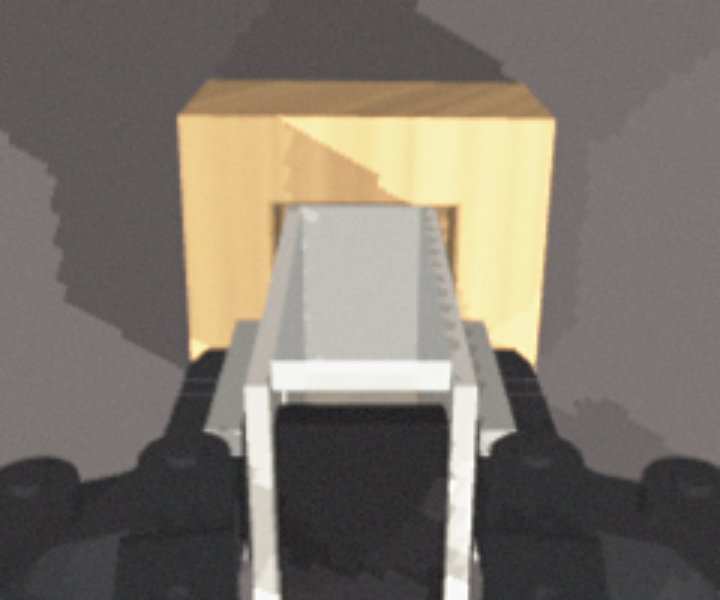

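The pads sit on the two frosted faces, with the window (crop columns 285–435) untouched and the cell still seated in its pocket. I'm lifting it.

>>> apply_moves --commands '[[10,[0,0,0.2],0],[10,[0,0,0.3],0],[10,[0,0,0.5],0],[10,[0,0,0.7],0],[10,[0,0,0.8],0],[10,[0,0,0.8],0],[10,[0,0,0.8],0],[10,[0,0,0.8],0],[10,[0,0,0.8],0],[10,[0,0,0.5],-0.3],[10,[0,0,0.3],-0.6],[10,[0,0,0],-0.8]]'

```text
time_s: 19.25
position: [0.4631, -0.2899, 0.2559]
ee_rot: [-0.132, 0.991, -0.001, 0.001]
ft_force: [0.9, -0.5, -1.4]
gripper_width: 0.35
finger_force: 39.6
```

>>> apply_moves --commands '[[10,[0.1,0.2,0],-0.9],[10,[0.2,0.4,0],-0.9],[10,[0.32,0.6,0],-0.9],[10,[0.32,0.6,0],-0.9],[10,[0.32,0.6,0],-0.9],[10,[0.32,0.6,0],-0.9],[10,[0.32,0.6,0],-0.9],[10,[0.32,0.6,0],-0.9],[10,[0.32,0.6,0],-0.9],[10,[0.32,0.6,0],-0.9],[10,[0.32,0.6,0],-0.9],[10,[0.32,0.6,0],-0.9]]'

```text
time_s: 20.25
position: [0.5329, -0.1568, 0.2542]
ee_rot: [0.242, 0.97, 0.0, -0.0]
ft_force: [0.7, -0.8, -1.1]
gripper_width: 0.348
finger_force: 39.5
```

>>> apply_moves --commands '[[10,[0.32,0.6,0],-0.9],[10,[0.32,0.6,0],-0.9],[10,[0.32,0.6,0],-0.9],[10,[0.32,0.6,0],-0.9],[10,[0.32,0.6,0],-0.9],[10,[0.32,0.6,0],-0.9],[10,[0.32,0.6,0],-0.9],[10,[0.32,0.6,0],-0.9],[10,[0.32,0.6,0],-0.9],[10,[0.32,0.6,0],-0.9],[10,[0.32,0.6,0],-0.9],[10,[0.32,0.6,0],-0.9]]'

```text
time_s: 21.25
position: [0.6097, -0.0127, 0.2542]
ee_rot: [0.583, 0.813, -0.0, -0.0]
ft_force: [1.3, -0.2, 0.1]
gripper_width: 0.346
finger_force: 39.5
```

Run:
```python
from h import *
s=read_state(); print(s['time_s'],s['position'],R.from_quat(s['ee_rot']).as_euler('xyz',degrees=True),s['gripper_width'],s['ft_force'],s['finger_force'],s['qpos'])
for cam in ['top','side','wrist']:
  snap(cam,cam+'8.png')
  for n in ['tester','beam','cell_middle']:
    r=mark_of(cam,n); print(cam,n,[(np.round(x['centre'],3),round(x['confidence'],2)) for x in r[:2]])
```

```text
21.25 [ 0.60967075 -0.01274008  0.25418557] [-1.79993073e+02 -5.62062166e-03  1.08743833e+02] 0.34606974576707317 [ 1.28404359 -0.23419428  0.11010335] 39.537418484687805 [-0.54465158  0.4972941   0.68483596  1.72582562 -0.35610877  1.04647397
  0.58919851]
top tester []
top beam []
top cell_middle [(array([ 0.467, -0.514, -0.002]), 0.72)]
side tester []
side beam [(array([0.621, 0.008, 0.086]), 0.62)]
side cell_middle [(array([ 0.613, -0.012,  0.188]), 0.66)]
wrist tester [(array([ 0.62 ,  0.016, -0.003]), 0.57), (array([ 0.612, -0.029,  0.155]), 0.22)]
wrist beam [(array([0.622, 0.011, 0.083]), 0.66), (array([ 0.619,  0.016, -0.002]), 0.28)]
wrist cell_middle [(array([ 0.611, -0.016,  0.189]), 0.76)]
```

View pics/wrist8.png

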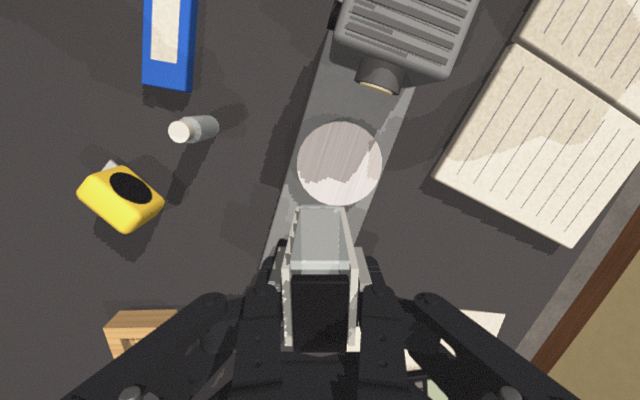

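The empty stand disc is visible at (340,163), with the base plate edges running up to the lamp. The cell is gripped straight. I'll fit the tester's yaw and stand centre from three wrist pictures.

```bash
cat > fit.py <<'E'
from h import *
s=read_state(); c=get_calibration('wrist'); V=np.array(c['view'])
def T(p,r): M=np.eye(4); M[:3,:3]=r.as_matrix(); M[:3,3]=p; return M
X=np.linalg.inv(T(s['position'],R.from_quat(s['ee_rot'])))@np.linalg.inv(V)
f=200/np.tan(np.radians(c['fov_y']/2))
def up(uv,z,M):
    d=(np.array(uv,float)-[c['cx'],c['cy']])/f; q=d.copy()
    for _ in range(20): q=d/(1+c['k1']*(q@q))
    r=M[:3,:3]@np.array([q[0],-q[1],-1]); o=M[:3,3]; return (o+r*(z-o[2])/r[2])[:2]
def edge(im,a,b,w=7):
    g=cv2.GaussianBlur(cv2.cvtColor(im,cv2.COLOR_BGR2GRAY),(0,0),1).astype(np.float32); a,b=np.array(a,float),np.array(b,float); d=(b-a)/np.linalg.norm(b-a); n=np.array([-d[1],d[0]])
    t=np.linspace(0,np.linalg.norm(b-a),60); k=np.arange(-w,w+.1,.25)
    P=a+t[:,None,None]*d+k[None,:,None]*n
    I=cv2.remap(g,P[...,0].astype(np.float32),P[...,1].astype(np.float32),1); G=np.abs(np.gradient(I,axis=1)); j=G.argmax(1)
    return P[np.arange(60),j]
poses={'w1':([.58442572,.07404586,.34578417],[179.976,.1702,178.4868]),'w2':([.62099,.01775,.25711],[179.983,-.1104,-163.1155]),'wrist8':(s['position'],R.from_quat(s['ee_rot']).as_euler('xyz',degrees=True))}
for nm,a,b in [('w1',(180,162.5),(350,155)),('w2',(200,103),(440,172)),('wrist8',(326,50),(276,215)),('wrist8',(408,105),(368,205))]:
    p,e=poses[nm]; M=T(p,R.from_euler('xyz',e,degrees=True))@X; im=cv2.imread(f'pics/{nm}.png')
    W=np.array([up(q,.008,M) for q in edge(im,a,b)],np.float32)
    v=cv2.fitLine(W,cv2.DIST_WELSCH,0,.001,.001).ravel(); n=np.array([-v[1],v[0]]); res=np.abs((W-v[2:])@n)
    print(nm,'yaw',np.degrees(np.arctan(-v[0]/v[1])),v[2:],np.median(res)*1000)
im=cv2.imread('pics/wrist8.png'); p,e=poses['wrist8']; M=T(p,R.from_euler('xyz',e,degrees=True))@X
pts=[]
for th in np.radians(list(range(-40,221,5))):
    o=np.array([340,163])+30*np.array([np.cos(th),-np.sin(th)]); q=np.array([340,163])+56*np.array([np.cos(th),-np.sin(th)])
    g=cv2.GaussianBlur(cv2.cvtColor(im,cv2.COLOR_BGR2GRAY),(0,0),1).astype(np.float32); L=np.linspace(o,q,100)
    I=cv2.remap(g,L[None,:,0].astype(np.float32),L[None,:,1].astype(np.float32),1)[0]; pts.append(up(L[np.gradient(I).argmin()],.025,M))
from scipy.optimize import least_squares
pts=np.array(pts); r=least_squares(lambda x:np.hypot(*(pts-x[:2]).T)-x[2],[.622,.015,.044],loss='soft_l1',f_scale=.001); print('stand',r.x)
E
python3 fit.py
```

```text
w1 yaw 1.4904745 [0.56920594 0.02954175] 0.5359575
w2 yaw 1.2239331 [0.57016927 0.01594011] 0.28064516
wrist8 yaw 1.4705373 [0.57109183 0.03056956] 0.70115393
wrist8 yaw 0.9589902 [0.66906536 0.03113943] 0.26090467
stand [0.62053829 0.01413096 0.04363725]
```

>>> apply_moves --commands '[[10,[0.2,0.45,0],-0.9],[10,[0.2,0.45,0],-0.9],[10,[0.22,0.46,0],-0.9],[10,[0,0,0],-0.9],[10,[0,0,0],-0.76],[10,[0,0,-0.4],0],[10,[0,0,-0.7],0],[10,[0,0,-0.7],0],[10,[0,0,-0.7],0],[10,[0,0,-0.7],0],[10,[0,0,-0.7],0],[10,[0,0,-0.6],0]]'

```text
time_s: 22.85
position: [0.6217, 0.0137, 0.1622]
ee_rot: [0.697, 0.717, -0.0, -0.0]
ft_force: [-0.5, 0.3, -0.2]
gripper_width: 0.345
finger_force: 39.7
```

>>> apply_moves --commands '[[10,[0,0,-0.4],0],[10,[0,0,-0.2],0],[10,[0,0,-0.1],0],[10,[0,0,0],0],[10,[0,0,0],0],[10,[0,0,0],0]]'

```text
time_s: 23.35
position: [0.6224, 0.0138, 0.1506]
ee_rot: [0.698, 0.717, 0.0, 0.0]
ft_force: [0.1, -0.6, -1.4]
gripper_width: 0.347
finger_force: 39.7
```

Run:
```python
from h import *
s=read_state(); print(s['time_s'],s['position'],R.from_quat(s['ee_rot']).as_euler('xyz',degrees=True),s['gripper_width'],s['ft_force'],s['finger_force'])
for cam in ['side','wrist','top']:
  snap(cam,cam+'9.png')
  for n in ['tester','beam','cell_middle','cell','canister','vial','tape']:
    r=mark_of(cam,n); print(cam,n,[(np.round(x['centre'],3),round(x['confidence'],2)) for x in r[:2]])
a=cv2.imread('pics/wrist9.png'); b=cv2.imread('pics/side9.png')
cv2.imwrite('pics/c9.png',np.hstack([a[:,140:500],cv2.resize(b[140:290,270:435],(440,400))]))
p=s['position']; print(proj('side',[p[0],p[1],.085]),proj('side',[.6225,.0145,.085]))
```

```text
23.35 [0.62238933 0.01380092 0.15059439] [ 1.79930041e+02 -9.20213377e-03  9.15444631e+01] 0.34674192990615077 [ 0.06514244 -0.58222695 -1.38567383] 39.65196490287781
side tester [(array([0.621, 0.017, 0.003]), 0.96), (array([ 0.424,  0.092, -0.003]), 0.3)]
side beam [(array([0.624, 0.013, 0.083]), 0.91)]
side cell_middle [(array([0.625, 0.019, 0.084]), 0.54), (array([ 0.38 ,  0.548, -0.004]), 0.4)]
side cell [(array([0.62 , 0.015, 0.043]), 0.69)]
side canister [(array([0.485, 0.293, 0.005]), 0.58)]
side vial [(array([ 0.478,  0.007, -0.002]), 0.66), (array([0.623, 0.014, 0.002]), 0.54)]
side tape [(array([ 0.411, -0.09 , -0.002]), 0.56)]
wrist tester [(array([ 0.622,  0.016, -0.001]), 0.76), (array([0.619, 0.034, 0.053]), 0.68)]
wrist beam []
wrist cell_middle [(array([0.623, 0.015, 0.087]), 0.73)]
wrist cell [(array([0.624, 0.013, 0.048]), 0.55)]
wrist canister []
wrist vial [(array([0.477, 0.001, 0.001]), 0.82)]
wrist tape [(array([ 0.413, -0.096, -0.001]), 0.77)]
top tester []
top beam [(array([0.622, 0.015, 0.085]), 0.67)]
top cell_middle []
top cell []
top canister [(array([0.488, 0.299, 0.009]), 0.55)]
top vial [(array([ 0.476,  0.003, -0.   ]), 0.46), (array([0.621, 0.012, 0.083]), 0.24)]
top tape [(array([ 0.414, -0.092, -0.005]), 0.55)]
[350.91103696 201.51838811] [350.90089806 201.33851597]
```

View pics/c9.png

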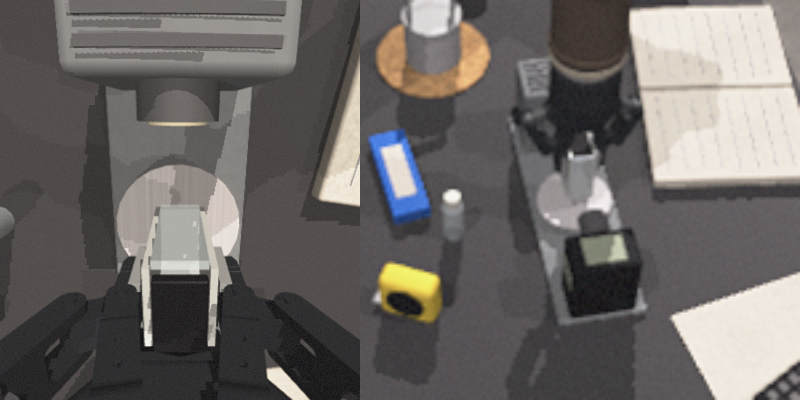

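The cell hangs centred: column 180 against tube and stand at about 178, roughly 1 mm apart. It is clear of the stand and square to the lamp's face, and the bystanders are in place. I'll trim 1 mm down and let it settle.

>>> apply_moves --commands '[[10,[0,0.03,-0.06],0],[10,[0,0,0],0],[10,[0,0,0],0],[10,[0,0,0],0],[10,[0,0,0],0]]'

```text
time_s: 24.97
position: [0.622, 0.0144, 0.1487]
ee_rot: [0.698, 0.717, -0.0, 0.0]
ft_force: [0.5, -1.2, -1.2]
gripper_width: 0.35
finger_force: 39.7
```

Run:
```python
from h import *
s=read_state(); print(s['time_s'],s['position'],R.from_quat(s['ee_rot']).as_euler('xyz',degrees=True),s['gripper_width'],s['finger_force'],np.abs(s['qvel']).max())
print(close_job())
```

```text
24.9667 [0.62199368 0.0144025  0.14868622] [1.79998533e+02 3.83569859e-03 9.15455204e+01] 0.3495100922835147 39.65218126773834 0.0018833945715118817
the job is handed in; nothing more can be done
None
```

I handed the job in at 25 s: by the last camera checks, the canister stands upright on the cork mat, and the arm still holds the cell by its frosted faces in the middle of the light path, clear of the stand, windows facing lamp and receiver; no verdict was returned.

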